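# Return the stirring-lid tins to their drip trays in the paint mixing room

### The job

Pick out the four paint tins with black stirring lids and put each one back in the empty drip tray of its own shape and size: big round, small round, square and oblong. Keep them upright, set each down gently (not dropped) so that it stands flat on the tray's floor inside the rim, and let go. Leave the two plain-lidded tins where they stand.

Things in the scene. Friction and masses are not known exactly. Their poses are not given: they have to be found in the camera images.
- big_round_tin: The big round steel tin: 84 mm diameter, lid top 80 mm above the underside, knob top at 114 mm; flush black lid, a flat 20 mm wide spout beak standing 14 mm out at -x (6 mm thick, at lid height), and on the axis a round black knob 24 mm in diameter, 34 mm tall above the lid: grip it from above, any yaw. Loose, upright. Origin: centre of the underside. About 0.3 to 0.6 kg.
- small_round_tin: The small round steel tin: 56 mm diameter, lid top 62 mm above the underside, knob top at 96 mm; flush black lid, a flat 20 mm wide spout beak standing 14 mm out at -x (6 mm thick, at lid height), and on the axis a round black knob 24 mm in diameter, 34 mm tall above the lid: grip it from above, any yaw. Loose, upright. Origin: centre of the underside. About 0.14 to 0.28 kg.
- square_tin: The square steel tin: 64 x 64 mm (sides along its x and y), lid top 72 mm above the underside, knob top at 106 mm; flush black lid, a flat 20 mm wide spout beak standing 14 mm out at -x (6 mm thick, at lid height), and on the axis a round black knob 24 mm in diameter, 34 mm tall above the lid: grip it from above, any yaw. Loose, upright. Origin: centre of the underside. About 0.25 to 0.5 kg.
- oblong_tin: The oblong steel tin: 50 mm along its x, 92 mm along its y, lid top 68 mm above the underside, knob top at 102 mm; flush black lid, a flat 20 mm wide spout beak standing 14 mm out at -x (6 mm thick, at lid height), and on the axis a round black knob 24 mm in diameter, 34 mm tall above the lid: grip it from above, any yaw. Loose, upright. Origin: centre of the underside. About 0.24 to 0.48 kg.
- big_round_tray: Tray of the big round tin: round bare steel drip tray with a dark floor, fixed to the bench, 3 mm floor, upstanding rim 4 mm thick, rim top 9 mm above the bench, inside 102 mm in diameter (9 mm of play all round the tin). Origin: centre of the underside, on the bench; the tin stands on the floor 3 mm above it.
- small_round_tray: Tray of the small round tin: round bare steel drip tray with a dark floor, fixed to the bench, 3 mm floor, upstanding rim 4 mm thick, rim top 9 mm above the bench, inside 74 mm in diameter (9 mm of play all round the tin). Origin: centre of the underside, on the bench; the tin stands on the floor 3 mm above it.
- square_tray: Tray of the square tin: square bare steel drip tray with a dark floor, fixed to the bench, 3 mm floor, upstanding rim 4 mm thick, rim top 9 mm above the bench, inside 82 x 82 mm, sides along its x and y (9 mm of play all round the tin; the tin fits at any quarter turn). Origin: centre of the underside, on the bench; the tin stands on the floor 3 mm above it.
- oblong_tray: Tray of the oblong tin: oblong bare steel drip tray with a dark floor, fixed to the bench, 3 mm floor, upstanding rim 4 mm thick, rim top 9 mm above the bench, inside 68 mm along its x and 110 mm along its y (9 mm of play all round the tin; the tin fits either way round). Origin: centre of the underside, on the bench; the tin stands on the floor 3 mm above it.
- plain_round_tin: Bystander: round steel tin with a flat metal lid and no knob or beak, 56 mm diameter, 62 mm tall, loose. Origin: centre of the underside.
- plain_square_tin: Bystander: square steel tin with a flat metal lid and no knob or beak, 64 x 64 x 72 mm, loose. Origin: centre of the underside.
Not all that is in view belongs to the job. What is shaped like the small_round_tray but purple, red or yellow is not meant.

How it is judged:
By the outcome, as a careful person would: the job done as asked, in the order asked, and still so for the second after the job is handed in, with the robot touching nothing.
It also fails if it takes over 104 s, if anything falls off the work surface, if the arm or the gripper's body presses on something with over 40 N, if the wrist force passes 120 N, or if a joint passes its speed limit or range.

### The arm

A 6-joint arm with a two-finger parallel gripper is mounted at the origin on the work surface. World frame = base frame: x ahead of the robot, y to its left, z up, the work surface at z = 0. Lengths are in mm, angles in rad, forces in N, time in s.
With the tool pointing down it reaches from about 350 to 875 mm from the base axis. Payload 4.2 kg.
Tool frame: the origin (TCP) lies between the finger pads; the fingertips stand 25 mm ahead of it and the grasp point (between the pads) lies 6 mm ahead of it; z points along the fingers, y is the line along which they close (so a half turn about z gives the same grasp; the last joint's range is limited). The gripper opens to 85 mm and grips with 20 to 120 N. Pads are 22 mm wide; open, the fingers measure 114 mm over their backs; the gripper's body (76 mm by 85 mm) begins 54 mm behind the grasp point. The pads swing forward as they close: fully open they stand 13 mm farther back than shut.
Start: joints at [1.598, 0.385, 0.008, 0, -1.194, -0.259], TCP at [143.55, 608.27, 256.312] pointing down, gripper open.
Joint ranges: [-3.14, 3.14], [-1.21, 2.06], [-1.07, 1.41], [-3.16, 2.05], [-2.99, -0.16], [-3.1, 3.1]. Speed limits (rad/s): [2.79, 2.79, 3.14, 3.14, 3.14, 3.14].

### API

Orientations are given as a unit quaternion [x, y, z, w].
In Python, from bench import arm gives the robot as it stands.
- The arm moves only by the shell command python3 -m pendant 'ROWS'. ROWS is JSON, a list of rows, each a list of 7 numbers: the shift along the tool's x, y, z in m, then the turn, a rotation vector about the tool's x, y, z in degrees, then the finger opening in m, from 0 to 0.0854. In form: [[x, y, z, wx, wy, wz, fingers], ...]. A call has 1 to 12 rows; each row shifts and turns the commanded pose from where the row before left it, along the tool's axes as they then stand; what a row does not reach is not made up. A row lasts 1/10 s, in which the tool goes at most 50 mm and 8.59 degrees, less where a joint would pass 70% of its speed; a pose out of reach is approached as far as the arm can. A call is refused whole if a number of a shift passes 0.05 or a number of a turn 8.59, either way. A call with a gripper value outside its range is refused whole. The fingers move at their own pace and stop on an object; the grip force is fixed at half the most. Time passes only in rows, so rows that do not move let the fingers close. It gives the time, the measured TCP pose, the force, the opening and the grip force at its end, in the units of the state.
- arm.read_state(): the state, without advancing time (a new reading comes with each control period).
- arm.get_image(name): name is "scene" or "top" or "wrist"; returns a dict with "image" (480x640x3 uint8, red, green, blue), "fx", "fy", "cx", "cy" (pixels), "xyz" and "rotation" of the camera in the world. Camera axes: x right, y down, z forward; pixel columns grow to the right and rows downward; lengths in mm; the calibration is good to about 2 mm. A picture is of the moment at which its call begins. There is no depth.
- arm.job_done(): hands the job in; it is judged then, once.
The state is a dict: "clock": time; "joints": joint angles; "joint_vel": joint speeds; "joint_efforts": joint torques, N m; "position": TCP position; "ee_rot": TCP orientation; "contact_force": force on the tool from outside, world axes, zero at the start; "wrist_torque": the same for the moment, N m; "gripper_width": finger opening in mm; "grasp_force": force on a finger pad.
Only numpy, scipy, OpenCV 4.12 (cv2) and the standard library are available. Lean on these libraries where they do the work, as an engineer would, in place of code of your own. Each camera call takes 0.05 s, during which the arm holds its last target. There are 200 camera calls.

## Working session

There is one attempt and no reset: what is moved stays moved. The work goes in short steps, Python scripts to look and compute and a shell command to move; the robot and the scene stay as the last step left them, time stands still between calls to the robot, and variables do not carry over. Pictures are saved under pics/ and viewed, at most 14 in all, crops included, and the job is handed in when it is done.

```bash
mkdir -p pics; ls
cat > h.py <<'E'
import numpy as np, cv2, json, pickle
from bench import arm
def grab(n,f):
    d=arm.get_image(n); pickle.dump(d,open(f'pics/{f}.pkl','wb')); cv2.imwrite(f'pics/{f}.png',cv2.cvtColor(d['image'],cv2.COLOR_RGB2BGR)); return d
def load(f): return pickle.load(open(f'pics/{f}.pkl','rb'))
def ray(d,u,v):
    r=np.array([(u-d['cx'])/d['fx'],(v-d['cy'])/d['fy'],1.]); return np.array(d['xyz']),np.array(d['rotation']).reshape(3,3)@r
def onz(d,u,v,z):
    o,r=ray(d,u,v); return o+r*(z-o[2])/r[2]
def tri(*obs):
    A=np.zeros((3,3));b=np.zeros(3)
    for d,u,v in obs:
        o,r=ray(d,u,v); r=r/np.linalg.norm(r);P=np.eye(3)-np.outer(r,r);A+=P;b+=P@o
    p=np.linalg.solve(A,b); return p
E
python3 - <<'E'
from h import *
for n in('scene','top','wrist'):
    d=grab(n,n+'0'); print(n,d['fx'],d['cx'],d['cy'],d['xyz'],np.round(d['rotation'],3).tolist())
print(arm.read_state())
E
```

```text
pics
scene 582.0383186490232 310.62113854835457 233.52396793106067 [1359.74759657  173.13634645  946.67024877] [0.592, 0.722, -0.28, -0.221]
top 524.9320755405491 321.76550659088133 238.26178631289963 [ 279.70534483   14.9156713  1376.65742314] [-0.684, 0.721, -0.085, 0.077]
wrist 358.9713129130418 325.0109231107628 246.8774848333523 [207.93105595 593.9516727  373.94445588] [-0.615, 0.777, 0.103, -0.083]
{'clock': 0.15, 'joints': array([ 1.59760086e+00,  3.85385270e-01,  6.95711481e-03, -3.44562359e-04,
       -1.19399867e+00, -2.58587064e-01]), 'joint_vel': array([-0.00060565, -0.0027457 ,  0.0038414 ,  0.0029884 ,  0.00075096,
       -0.00130592]), 'joint_efforts': array([-4.20324941e-04, -3.92676687e+01,  1.88579965e+01,  4.18853492e+00,
       -3.44410939e-03, -4.19992414e-07]), 'position': array([143.47137064, 607.90985059, 255.47751821]), 'ee_rot': array([ 9.93284430e-01, -1.15695076e-01, -4.25775955e-05,  8.29737687e-04]), 'contact_force': array([-0.15023035, -0.5103769 ,  0.2332547 ]), 'wrist_torque': array([-0.0329816 , -0.04456018,  0.03925849]), 'grasp_force': 0.0, 'gripper_width': 85.7829640264021}
```

View pics/top0.png

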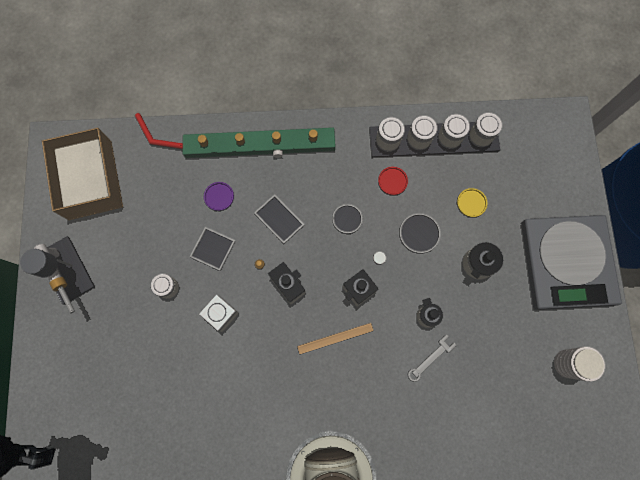

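View pics/scene0.png

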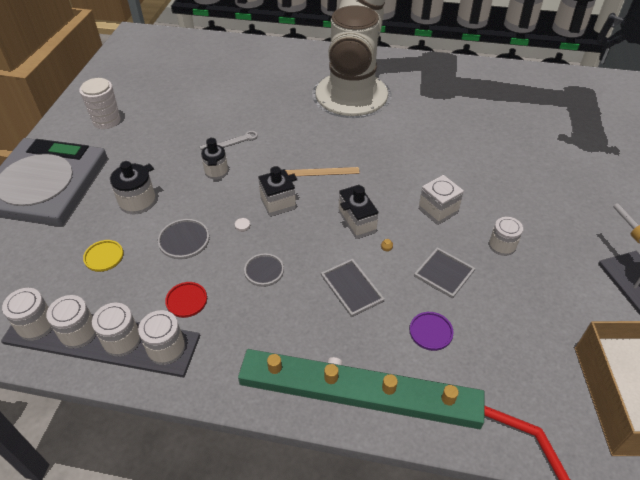

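Candidates in the top view:
- **Black-lidded tins:** oblong (288,284), square (361,289), small round (430,315), big round (485,260).
- **Lookalike tins, rejected for having no knob:** plain round (162,285), plain square (217,313).
- **Dark-floored trays:** square (213,248), oblong (279,219), small round (347,218), big round (420,233).
- **Lookalike trays, rejected by colour:** purple (219,196), red (393,181), yellow (472,202).

I'll check these choices in a close crop.

Run:
```python
import re
s=open('h.py').read()
s=s.replace("np.array(d['rotation']).reshape(3,3)@r","Rotation.from_quat(d['rotation']).as_matrix()@r").replace("from bench","from scipy.spatial.transform import Rotation\nfrom bench")
open('h.py','w').write(s)
from h import *
t,s=load('top0')['image'],load('scene0')['image']
def c(im,u,v):
    return cv2.resize(im[v-33:v+34,u-33:u+34],(200,200),interpolation=cv2.INTER_NEAREST)
T=[(288,280),(361,287),(430,310),(482,262)]; S=[(358,208),(278,188),(213,160),(130,185)]
M=np.vstack([np.hstack([c(t,*p) for p in T]),np.hstack([c(s,*p) for p in S])])
cv2.imwrite('pics/crop.png',np.clip(cv2.cvtColor(M,cv2.COLOR_RGB2BGR)*1.0*1.6,0,255))
# trays: dark floors
for n,im in(('top0',t),('scene0',s)):
    d=load(n); g=im.max(2); sat=im.max(2).astype(int)-im.min(2)
    m=((g<75)&(sat<22)).astype(np.uint8); m=cv2.morphologyEx(m,cv2.MORPH_OPEN,np.ones((3,3)))
    for k in cv2.findContours(m,cv2.RETR_EXTERNAL,cv2.CHAIN_APPROX_NONE)[0]:
        a=cv2.contourArea(k)
        if 250<a<3000:
            W=np.array([onz(d,*p[0],3)[:2] for p in k],np.float32); r=cv2.minAreaRect(W); q=cv2.moments(W.reshape(-1,1,2))
            print(n,np.round(k.mean((0,1))),a,'cen',np.round([q['m10']/q['m00'],q['m01']/q['m00']],1),'rect',np.round(r[0],1),np.round(r[1],1),round(r[2],1))
```

```text
top0 [329. 455.] 430.0 cen [55.4  0.7] rect [56.9 -0. ] [115.3  29.9] 86.9
top0 [430. 313.] 452.0 cen [ 383.  -281.1] rect [ 384.5 -278.8] [69.9 60.2] 41.0
top0 [579. 295.] 1033.0 cen [ 412.2 -676.9] rect [ 412.2 -676.8] [146.9  52.4] 90.0
top0 [357. 292.] 786.5 cen [ 457.7 -101.1] rect [453.6 -95.5] [77.3 95.4] 32.8
top0 [630. 276.] 313.0 cen [ 453.  -821.4] rect [ 452.7 -821.9] [52.2 50.9] 87.0
top0 [289. 286.] 850.5 cen [483.8  88.6] rect [484.2  82.9] [111.2  74. ] 34.8
top0 [480. 267.] 1036.5 cen [ 512.7 -435.9] rect [ 503.4 -431.8] [ 89.5 133.3] 57.2
top0 [ 68. 275.] 1719.0 cen [547.8 664.4] rect [531.2 645.7] [217.  127.6] 48.1
top0 [531. 270.] 417.5 cen [ 490.3 -557.8] rect [ 497.1 -568.9] [243.6  42.7] 1.3
top0 [228. 154.] 347.0 cen [853.3 238.1] rect [853.5 238.1] [245.2  17.5] 89.2
top0 [ 98. 188.] 1310.5 cen [754.3 592.4] rect [801.1 634. ] [233.7 172.9] 11.7
top0 [ 63. 159.] 834.0 cen [862.7 698.8] rect [834.4 660.2] [202.6 148.4] 11.4
top0 [430. 143.] 1579.5 cen [ 849.6 -330.1] rect [ 867.5 -340.2] [362.7  94.2] 89.1
top0 [618. 105.] 984.0 cen [ 946.  -876.6] rect [ 946
[... 283 characters left out ...]
[277. 181.] 648.0 cen [ 386.  -119.5] rect [ 378.9 -118.8] [91.7 84. ] 33.3
scene0 [131. 176.] 860.5 cen [ 434.5 -470.1] rect [ 436.  -469.5] [96.9 98.8] 86.9
scene0 [ 58. 202.] 918.5 cen [ 528.6 -585.7] rect [ 492.4 -632.1] [164.  251.8] 89.7
scene0 [ 40. 147.] 257.5 cen [ 373.6 -740.2] rect [ 371.9 -740.2] [55.1 57.4] 10.1
scene0 [579.  15.] 342.0 cen [-563.3  654.7] rect [-563.   654.4] [ 43.6 243.1] 74.7
scene0 [526.  13.] 264.5 cen [-545.4  489.9] rect [-544.   488.8] [ 34.5 202. ] 81.2
scene0 [253.  11.] 2024.0 cen [-404.6 -385.1] rect [-388.  -401.7] [174.  538.7] 10.1[ WARN:0@0.692] global loadsave.cpp:1063 imwrite_ Unsupported depth image for selected encoder is fallbacked to CV_8U.
```

View pics/crop.png

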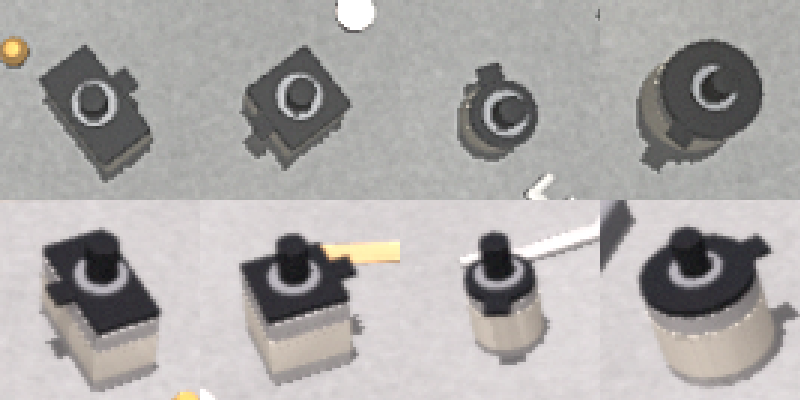

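The crop confirms the four black-lidded tins with knob and beak. Left to right they are oblong, square, small round and big round, with the top view above and the scene view below. Knob tops in the top view are at about (286,279.5), (361.5,286), (435,313) and (490,256.5). In the scene view they are at (359,187), (275.5,168), (211.5,140) and (126,164).

```bash
cat > m.py <<'E'
from h import *
t,s=load('top0'),load('scene0')
for n,a,b in(('oblong',(285.8,279.5),(359.2,187.4)),('square',(361.5,285.8),(275.5,168.4)),('small',(434.9,313.2),(211.5,139.7)),('big',(489.9,256.5),(125.8,163.7))):
    print(n,'knob top',np.round(tri((t,*a),(s,*b)),1))
k=67/200
for n,u0,v0,z,C in(('oblong',255,247,68,[(85,46),(40,78),(105,165),(150,130)]),('square',328,254,72,[(104,47),(150,103),(88,153),(43,93)])):
    W=np.array([onz(t,u0+x*k,v0+y*k,z)[:2] for x,y in C]); E=np.roll(W,-1,0)-W
    print(n,W.mean(0).round(1),np.linalg.norm(E,axis=1).round(1),np.degrees(np.arctan2(E[:,1],E[:,0])).round(1))
# trays: grow from seed in both views
seeds=dict(square=((213,248),(445,271)),oblong=((279,219),(352,287)),small=((347,218),(264,269)),big=((420,233),(184,238)))
for n,p in seeds.items():
    cs=[]
    for d,(u,v) in zip((t,s),p):
        im=cv2.cvtColor(d['image'],cv2.COLOR_RGB2GRAY); im=cv2.resize(im,None,fx=4,fy=4,interpolation=cv2.INTER_LINEAR)
        c=np.median(im[4*v-20:4*v+20,4*u-20:4*u+20]); r=im[4*v-200:4*v+200,max(0,4*u-200):4*u+200]
        m=(abs(r.astype(int)-c)<14).astype(np.uint8); m=cv2.morphologyEx(m,cv2.MORPH_OPEN,np.ones((9,9)))
        l=cv2.connectedComponents(m)[1]; m=(l==l[200,200]).astype(np.uint8)
        K=cv2.convexHull(max(cv2.findContours(m,0,1)[0],key=len))
        P=(K[:,0]+[max(0,4*u-200),4*v-200]+.5)/4-.5
        W=np.array([onz(d,*q,3)[:2] for q in P],np.float32); r=cv2.minAreaRect(W)
        box=cv2.boxPoints(r); e=box[1]-box[0]
        M=cv2.moments(P.astype(np.float32).reshape(-1,1,2)); cs.append((d,M['m10']/M['m00'],M['m01']/M['m00']))
        M=cv2.moments(W.reshape(-1,1,2)); 
        print(n,c,'cen',np.round([M['m10']/M['m00'],M['m01']/M['m00']],1),'box',np.round(r[0],1),np.round([np.linalg.norm(e),np.linalg.norm(box[2]-box[1])],1),'ang1',round(float(np.degrees(np.arctan2(e[1],e[0]))),1))
    print('   tri',tri(*cs).round(1))
q=Rotation.from_quat(arm.read_state()['ee_rot']).as_matrix(); print(q.round(3).tolist())
w=load('wrist0'); st=arm.read_state(); print('cam in tool', (q.T@(np.array(w['xyz'])-st['position'])).round(1),(q.T@Rotation.from_quat(w['rotation']).as_matrix()).round(3).tolist())
E
python3 m.py
```

```text
oblong knob top [476.8  85.6 104.2]
square knob top [451.9 -99.3 104.2]
small knob top [ 376.4 -271.4   97.3]
big knob top [ 506.6 -419.3  112.2]
oblong [476.   84.9] [46.5 92.1 47.4 90.6] [ 123.2 -145.8  -54.9   34.8]
square [453.  -98.1] [60.6 67.1 62.2 64.9] [-144.6  125.4   33.3  -56. ]
square 73.0 cen [588.1 284.5] box [588.3 284.5] [80.7 79.9] ang1 -27.5
square 81.0 cen [582.  283.1] box [581.9 283. ] [78.3 79.6] ang1 -27.6
   tri [586.7 283.2   7.5]
oblong 73.0 cen [661.2 103.6] box [661.4 103.7] [ 65.8 108.4] ang1 -49.2
oblong 81.0 cen [655.5 102.3] box [655.4 102.3] [ 65.4 107. ] ang1 -49.2
   tri [659.8 103.4   6.5]
small 75.0 cen [651.7 -81.6] box [652.1 -81.7] [69.6 70.5] ang1 -3.0
small 81.0 cen [647.7 -83.4] box [648.1 -83.4] [70.4 65.8] ang1 -79.0
   tri [650.7 -81.9   6.3]
big 73.0 cen [ 601.3 -274.5] box [ 601.  -274.3] [96.5 97.3] ang1 -3.0
big 81.0 cen [ 597.3 -277.3] box [ 597.6 -277.3] [99.3 94.8] ang1 -79.1
   tri [ 600.6 -274.8    5.6]
[[0.973, -0.23, -0.0], [-0.23, -0.973, -0.002], [0.0, 0.002, -1.0]]
cam in tool [  66.    -1.  -118.5] [[0.0, -0.965, -0.263], [1.0, -0.0, 0.001], [-0.001, -0.263, 0.965]]
```

Trays and knobs triangulate to heights that match the text. I'll take the big round tin first. Row 1–2 squares the tool to the world axes (tool x = world x, tool y = −world y, tool z = −world z).

```bash
python3 -m pendant '[[0,0,0,0,0,-6.7,0.085],[0,0,0,0,0,-6.6,0.085],[0.0356,0.0308,0,0,0,0,0.085],[0.0356,0.0308,0,0,0,0,0.085],[0.0356,0.0308,0,0,0,0,0.085],[0.0356,0.0308,0,0,0,0,0.085],[0.0356,0.0308,0,0,0,0,0.085],[0.0356,0.0308,0,0,0,0,0.085],[0.0356,0.0308,0,0,0,0,0.085],[0.0356,0.0308,0,0,0,0,0.085],[0.0356,0.0308,0,0,0,0,0.085],[0.0356,0.0308,0,0,0,0,0.085]]'
python3 -m pendant '[[0.014,0.043,0,0,0,0,0.085],[0.014,0.043,0,0,0,0,0.085],[0.014,0.043,0,0,0,0,0.085],[0.014,0.043,0,0,0,0,0.085],[0.014,0.043,0,0,0,0,0.085],[0.014,0.043,0,0,0,0,0.085],[0.014,0.042,0,0,0,0,0.085],[0,0,0,0,0,0,0.085]]'
```

```text
clock: 1.35
position: [500.7, 298.9, 256.2]
ee_rot: [1.0, 0.0, -0.0, 0.0]
contact_force: [0.9, 0.8, 0.2]
gripper_width: 84.8
grasp_force: 0.0
clock: 2.15
position: [598.4, -4.0, 255.5]
ee_rot: [1.0, -0.003, -0.001, 0.0]
contact_force: [-0.1, 0.5, 0.3]
gripper_width: 85.2
grasp_force: 0.0
```

```bash
python3 -m pendant '[[-0.01,0.046,0,0,0,0,0.085],[-0.01,0.046,0,0,0,0,0.085],[-0.01,0.046,0,0,0,0,0.085],[-0.01,0.046,0,0,0,0,0.085],[-0.01,0.046,0,0,0,0,0.085],[-0.01,0.046,0,0,0,0,0.085],[-0.01,0.046,0,0,0,0,0.085],[-0.01,0.046,0,0,0,0,0.085],[-0.012,0.046,0,0,0,0,0.085],[0,0,0,0,0,0,0.085],[0,0,0,0,0,0,0.085]]'
python3 -c "
from h import *
d=grab('wrist','w1'); print(d['xyz'],arm.read_state()['position'],arm.read_state()['joints'])"
```

```text
clock: 3.25
position: [505.3, -414.2, 255.4]
ee_rot: [1.0, -0.001, -0.001, -0.001]
contact_force: [-0.3, 0.0, 0.2]
gripper_width: 85.0
grasp_force: 0.0
[ 571.64149721 -413.22695955  373.92435977] [ 505.78692826 -413.25580521  255.72113371] [-4.38059299e-01  4.33782589e-01  8.36315305e-02 -4.34444999e-04
 -1.22170077e+00  2.00895984e+00]
```

View pics/w1.png

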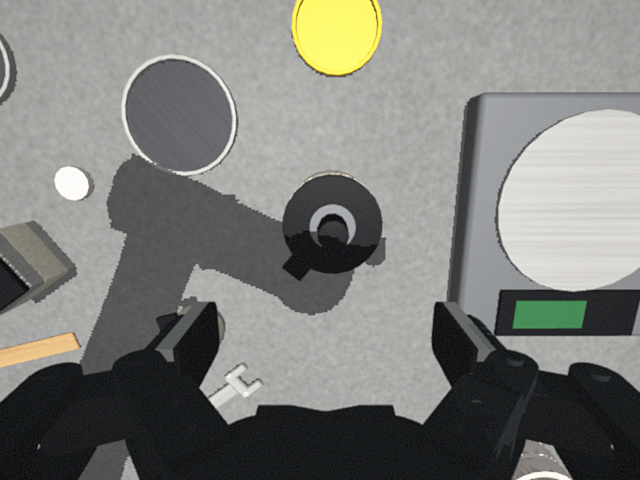

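The wrist view shows the big round lid centred near (333,224), its knob top near (333,232), and the big round tray centred near (179,115). The scale is to the right, clear of the tin.

```bash
python3 -c "
from h import *
d=load('w1');t=load('top0');s=load('scene0')
print(onz(d,333,224,80),onz(d,333,232,114),onz(d,179.5,114.5,6))
print(tri((d,333,232),(t,489.9,256.5),(s,125.8,163.7)))"
```

```text
[ 511.02312574 -419.70835915   80.        ] [ 511.98443479 -418.98418049  114.        ] [ 603.70720328 -272.70724966    6.        ]
[ 508.48298885 -419.07263533  112.08369038]
```

```bash
python3 -m pendant '[[0.004,0.006,0.03,0,0,0,0.085],[0,0,0.04,0,0,0,0.085],[0,0,0.04,0,0,0,0.085],[0,0,0.025,0,0,0,0.085],[0,0,0.01,0,0,0,0.085],[0,0,0,0,0,0,0.085],[0,0,0,0,0,0,0.05],[0,0,0,0,0,0,0.02],[0,0,0,0,0,0,0.02],[0,0,0,0,0,0,0.015],[0,0,0,0,0,0,0.015],[0,0,0,0,0,0,0.015]]'
```

```text
clock: 4.5
position: [510.3, -420.0, 112.6]
ee_rot: [1.0, 0.0, 0.001, 0.001]
contact_force: [-1.2, 0.8, 5.0]
gripper_width: 22.3
grasp_force: 59.0
```

```bash
python3 -m pendant '[[0,0,-0.01,0,0,0,0.015],[0,0,-0.02,0,0,0,0.015],[0,0,-0.02,0,0,0,0.015],[0.0133,-0.0209,0,0,0,0,0.015],[0.0133,-0.0209,0,0,0,0,0.015],[0.0133,-0.0209,0,0,0,0,0.015],[0.0133,-0.0209,0,0,0,0,0.015],[0.0133,-0.0209,0,0,0,0,0.015],[0.0133,-0.0209,0,0,0,0,0.015],[0.0132,-0.0206,0,0,0,0,0.015],[0,0,0,0,0,0,0.015],[0,0,0,0,0,0,0.015]]'
python3 -c "
from h import *
d=grab('wrist','w2'); print(d['xyz'],arm.read_state()['position'],arm.read_state()['wrist_torque'])"
```

```text
clock: 5.7
position: [602.1, -272.6, 159.8]
ee_rot: [1.0, 0.001, -0.002, -0.001]
contact_force: [-0.0, -0.0, -5.3]
gripper_width: 22.3
grasp_force: 59.6
[ 668.69264934 -271.5143588   278.16477845] [ 601.86170613 -273.29549466  160.0344897 ] [-0.04837352  0.06616173  0.04115147]
```

View pics/w2.png

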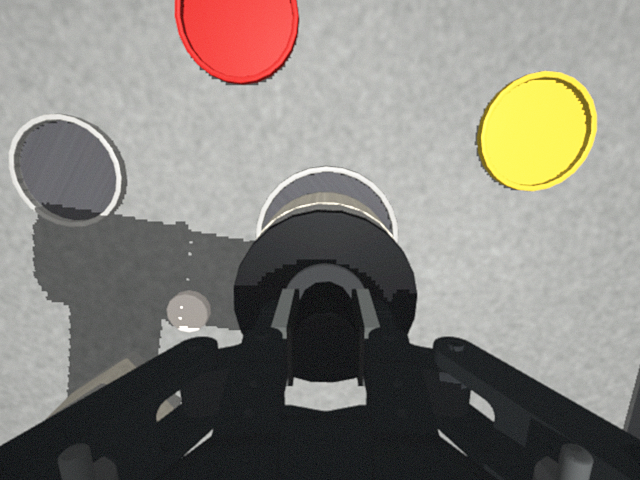

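The big round tin is held upright. Its lid spans columns 235–416. The tray's far rim shows at (328,167) with its sides at columns 258 and 397, so tin and tray look well aligned.

```bash
python3 -c "
from h import *
d=load('w2')
print(onz(d,328,167,9),onz(d,258,225,9),onz(d,397,225,9)); print(onz(d,235,295,127),onz(d,416,295,127),onz(d,325,211,127))"
```

```text
[ 655.1349765  -273.53109712    9.        ] [ 611.70268528 -220.11953559    9.        ] [ 611.8371065  -326.45183239    9.        ]
[ 604.26879355 -230.64045797  127.        ] [ 604.3849412 -312.7477605  127.       ] [ 642.79518121 -271.43250993  127.        ]
```

```bash
python3 -m pendant '[[-0.001,0.001,0.015,0,0,0,0.015],[0,0,0.015,0,0,0,0.015],[0,0,0.008,0,0,0,0.015],[0,0,0.003,0,0,0,0.015],[0,0,0.001,0,0,0,0.015],[0,0,0,0,0,0,0.015],[0,0,0,0,0,0,0.015]]'
```

```text
clock: 6.45
position: [602.3, -274.8, 120.1]
ee_rot: [1.0, 0.0, 0.001, 0.0]
contact_force: [0.2, -0.6, -4.3]
gripper_width: 21.9
grasp_force: 59.5
```

```bash
python3 -m pendant '[[0,0,0.002,0,0,0,0.015],[0,0,0.001,0,0,0,0.015],[0,0,0,0,0,0,0.015],[0,0,0,0,0,0,0.015]]'; python3 -m pendant '[[0,0,0.001,0,0,0,0.015],[0,0,0,0,0,0,0.015],[0,0,0,0,0,0,0.015]]'
```

```text
clock: 6.85
position: [601.8, -274.5, 116.3]
ee_rot: [1.0, 0.0, -0.0, 0.0]
contact_force: [0.1, 0.2, -4.7]
gripper_width: 22.5
grasp_force: 59.5
clock: 7.15
position: [602.0, -274.6, 115.6]
ee_rot: [1.0, 0.0, 0.0, 0.0]
contact_force: [-0.7, 0.8, -2.6]
gripper_width: 22.2
grasp_force: 60.1
```

Contact is starting: the load has dropped from 4.7 to 2.6 N at the expected height. I'll go 1 mm further, then open gently, rise, and cross toward the small round tin.

```bash
python3 -m pendant '[[0,0,0.001,0,0,0,0.015],[0,0,0,0,0,0,0.015],[0,0,0,0,0,0,0.03],[0,0,0,0,0,0,0.05],[0,0,0,0,0,0,0.085],[0,0,0,0,0,0,0.085],[0,0,-0.02,0,0,0,0.085],[0,0,-0.04,0,0,0,0.085],[0,0,-0.04,0,0,0,0.085],[0,0,-0.03,0,0,0,0.085],[0,0,0,0,0,0,0.085]]'
python3 -m pendant '[[-0.0445,0,0,0,0,0,0.085],[-0.045,0,0,0,0,0,0.085],[-0.045,0,0,0,0,0,0.085],[-0.045,0,0,0,0,0,0.085],[-0.045,0,0,0,0,0,0.085],[0,0,0,0,0,0,0.085],[0,0,0,0,0,0,0.085]]'
python3 -c "
from h import *
d=grab('wrist','w3'); print(d['xyz'],arm.read_state()['position'])
grab('top','top1')"
```

```text
clock: 8.25
position: [604.2, -275.6, 250.7]
ee_rot: [1.0, 0.0, 0.006, 0.002]
contact_force: [1.1, -0.6, 0.6]
gripper_width: 85.3
grasp_force: 0.0
clock: 8.95
position: [376.8, -274.8, 244.7]
ee_rot: [1.0, -0.0, 0.001, 0.0]
contact_force: [-0.0, 0.3, 0.3]
gripper_width: 84.9
grasp_force: 0.0
[ 442.8365563  -273.58482611  363.38187914] [ 377.77298135 -274.89994778  244.61812411]
```

View pics/w3.png

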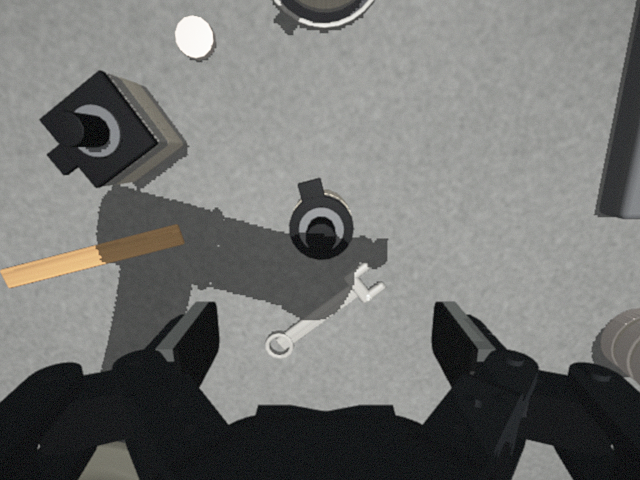

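The small round tin's lid is centred near (321.5,227) with its knob top near (321,235). The square tin's lid corners are near (104,71), (158,137), (97,187) and (40,120). The spanner lies beside the small tin, flat on the bench.

```bash
python3 -c "
from h import *
d=load('w3')
print(onz(d,321.5,227,62),onz(d,321,235,96))
W=np.array([onz(d,*p,72)[:2] for p in[(104,71),(158,137),(97,187),(40,120)]]);E=np.roll(W,-1,0)-W
print(W.mean(0),np.linalg.norm(E,axis=1),np.degrees(np.arctan2(E[:,1],E[:,0]))%90)"
```

```text
[ 378.83150707 -270.94978281   62.        ] [ 379.80671899 -270.84707837   96.        ]
[ 457.54619456 -100.10842741] [58.08376345 66.04381203 61.9175438  64.49048442] [36.23197488 35.60108362 34.65020929 32.19745403]
```

```bash
python3 -m pendant '[[0.001,-0.004,0.035,0,0,0,0.085],[0,0,0.04,0,0,0,0.085],[0,0,0.04,0,0,0,0.085],[0,0,0.025,0,0,0,0.085],[0,0,0.01,0,0,0,0.085],[0,0,0,0,0,0,0.085],[0,0,0,0,0,0,0.05],[0,0,0,0,0,0,0.02],[0,0,0,0,0,0,0.02],[0,0,0,0,0,0,0.015],[0,0,0,0,0,0,0.015],[0,0,0,0,0,0,0.015]]'
```

```text
clock: 10.25
position: [378.9, -271.0, 95.3]
ee_rot: [1.0, 0.0, 0.001, 0.0]
contact_force: [0.0, -0.3, 6.6]
gripper_width: 22.1
grasp_force: 58.7
```

```bash
python3 -m pendant '[[0,0,-0.01,0,0,0,0.015],[0,0,-0.03,0,0,0,0.015],[0,0,-0.03,0,0,0,0.015],[0,0,0,0,0,0,0.015]]'; python3 -m pendant '[[0.02,-0.014,0,0,0,0,0.015],[0.026,-0.018,0,0,0,0,0.015],[0.026,-0.018,0,0,0,0,0.015],[0.026,-0.018,0,0,0,0,0.015],[0.026,-0.018,0,0,0,0,0.015],[0.026,-0.018,0,0,0,0,0.015],[0.026,-0.018,0,0,0,0,0.015],[0.026,-0.018,0,0,0,0,0.015],[0.026,-0.018,0,0,0,0,0.015],[0.026,-0.018,0,0,0,0,0.015],[0.02,-0.0135,0,0,0,0,0.015],[0,0,0.02,0,0,0,0.015]]'; python3 -m pendant '[[0,0,0,0,0,0,0.015],[0,0,0,0,0,0,0.015]]'
python3 -c "
from h import *
d=grab('wrist','w4'); print(d['xyz'],arm.read_state()['position'])"
```

```text
clock: 10.65
position: [380.5, -271.5, 168.2]
ee_rot: [1.0, 0.001, 0.004, 0.002]
contact_force: [0.9, 0.1, -3.1]
gripper_width: 22.5
grasp_force: 59.4
clock: 11.85
position: [656.0, -79.0, 145.2]
ee_rot: [1.0, 0.002, 0.003, -0.0]
contact_force: [0.1, -0.5, -2.9]
gripper_width: 22.2
grasp_force: 59.5
clock: 12.05
position: [651.0, -81.2, 142.7]
ee_rot: [1.0, 0.0, -0.002, 0.0]
contact_force: [-0.1, -0.3, -2.3]
gripper_width: 22.3
grasp_force: 59.5
[717.68344637 -79.98898423 261.03750832] [651.61077005 -81.39909544 143.87069106]
```

View pics/w4.png

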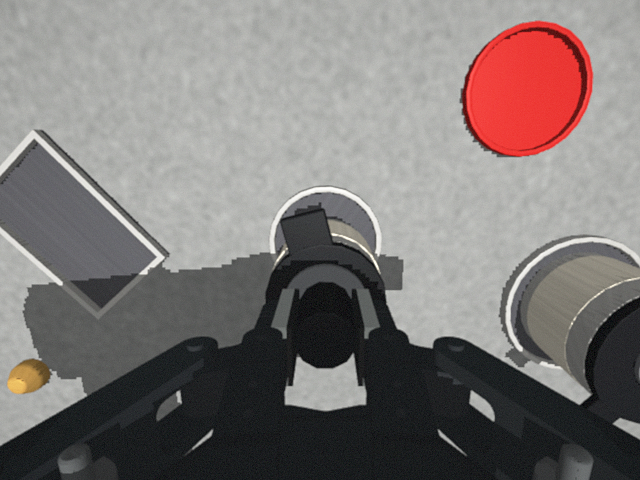

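The small round tray's far rim is at (326,186) with its sides at columns 271 and 382. The held lid's far edge is near (327,245), its sides at about 268 and 386. To the right, the big round tin stands inside its tray.

```bash
python3 -c "
from h import *
d=load('w4');z=143.5-95.3+62
print(onz(d,326,186,9)-[41,0,0],onz(d,271,235,9),onz(d,382,235,9)); print(onz(d,268,290,z),onz(d,386,290,z),onz(d,327,245,z)-[28,0,0])"
```

```text
[650.86890282 -80.9260447    9.        ] [656.81416525 -41.25843239   9.        ] [ 656.80786746 -121.39041496    9.        ]
[655.75535947 -54.43781041 110.2       ] [ 655.7424377  -107.65572381  110.2       ] [648.77653912 -81.00784339 110.2       ]
```

```bash
python3 -m pendant '[[0,0,0.015,0,0,0,0.015],[0,0,0.015,0,0,0,0.015],[0,0,0.008,0,0,0,0.015],[0,0,0.004,0,0,0,0.015],[0,0,0,0,0,0,0.015],[0,0,0,0,0,0,0.015]]'; python3 -m pendant '[[0,0,0.001,0,0,0,0.015],[0,0,0.001,0,0,0,0.015],[0,0,0,0,0,0,0.015],[0,0,0,0,0,0,0.015]]'
```

```text
clock: 12.7
position: [652.8, -81.2, 103.2]
ee_rot: [1.0, 0.0, 0.001, 0.0]
contact_force: [0.7, -0.9, -1.9]
gripper_width: 22.2
grasp_force: 59.5
clock: 13.1
position: [652.3, -81.0, 100.4]
ee_rot: [1.0, 0.0, 0.0, 0.0]
contact_force: [-0.1, 0.1, -2.4]
gripper_width: 22.3
grasp_force: 59.5
```

```bash
python3 -m pendant '[[0,0,0.001,0,0,0,0.015],[0,0,0.001,0,0,0,0.015],[0,0,0,0,0,0,0.015],[0,0,0,0,0,0,0.015]]'
```

```text
clock: 13.5
position: [652.4, -81.1, 98.5]
ee_rot: [1.0, 0.0, 0.0, 0.0]
contact_force: [0.4, 0.1, -1.8]
gripper_width: 22.1
grasp_force: 59.6
```

```bash
python3 -m pendant '[[0,0,0.001,0,0,0,0.015],[0,0,0,0,0,0,0.015],[0,0,0,0,0,0,0.03],[0,0,0,0,0,0,0.05],[0,0,0,0,0,0,0.085],[0,0,0,0,0,0,0.085],[0,0,-0.02,0,0,0,0.085],[0,0,-0.04,0,0,0,0.085],[0,0,-0.045,0,0,0,0.085],[0,0,-0.045,0,0,0,0.085],[0,0,0,0,0,0,0.085]]'
python3 -m pendant '[[-0.04,0.0046,0,0,0,0,0.085],[-0.04,0.0046,0,0,0,0,0.085],[-0.04,0.0046,0,0,0,0,0.085],[-0.04,0.0046,0,0,0,0,0.085],[-0.036,0,0,0,0,0,0.085],[0,0,0,0,0,0,0.085],[0,0,0,0,0,0,0.085]]'
python3 -c "
from h import *
d=grab('wrist','w5'); print(d['xyz'],arm.read_state()['position'])"
```

```text
clock: 14.6
position: [655.7, -81.5, 256.0]
ee_rot: [1.0, 0.001, 0.008, 0.001]
contact_force: [0.8, 0.3, -0.2]
gripper_width: 84.9
grasp_force: 0.0
clock: 15.3
position: [456.2, -99.6, 248.0]
ee_rot: [1.0, 0.0, 0.001, -0.0]
contact_force: [0.0, 0.6, -0.1]
gripper_width: 85.0
grasp_force: 0.0
[522.17046131 -98.35444637 366.7024513 ] [456.98401716 -99.49741995 247.79849225]
```

View pics/w5.png

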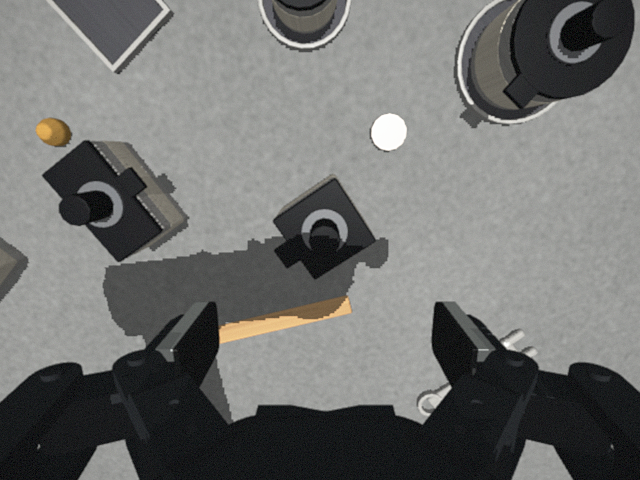

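The square tin's lid corners are near (334,180), (375,239), (316,279) and (274,222), with the knob top near (323,233). The oblong lid corners are near (91,141), (173,232), (121,261) and (43,177). Both finished tins stand inside their trays.

```bash
python3 -c "
from h import *
d=load('w5')
print(onz(d,323,233,106),onz(d,324.5,228.5,72))
for z,C in((72,[(334,180),(375,239),(316,279),(274,222)]),(68,[(91,141),(173,232),(121,261),(43,177)])):
  W=np.array([onz(d,*p,z)[:2] for p in C]);E=np.roll(W,-1,0)-W
  print(W.mean(0),np.linalg.norm(E,axis=1),np.degrees(np.arctan2(E[:,1],E[:,0]))%90)"
```

```text
[462.45741493 -97.08935779 106.        ] [458.5398465  -98.18556157  72.        ]
[456.44781854 -98.39360646] [60.3678154  61.63858661 61.2957399  60.66803597] [35.45732511 35.64245455 34.54636678 34.77637093]
[478.19140174  82.57488665] [93.84206601 54.63115975 89.47970912 52.35489086] [37.59571131 28.29198966 36.47680778 32.71691661]
```

```bash
python3 -m pendant '[[0.001,-0.0015,0.03,0,0,0,0.085],[0,0,0.04,0,0,0,0.085],[0,0,0.04,0,0,0,0.085],[0,0,0.024,0,0,0,0.085],[0,0,0.01,0,0,0,0.085],[0,0,0,0,0,0,0.085],[0,0,0,0,0,0,0.05],[0,0,0,0,0,0,0.02],[0,0,0,0,0,0,0.02],[0,0,0,0,0,0,0.015],[0,0,0,0,0,0,0.015],[0,0,0,0,0,0,0.015]]'
```

```text
clock: 16.55
position: [457.8, -98.2, 104.2]
ee_rot: [1.0, 0.0, 0.001, 0.0]
contact_force: [-0.6, -1.2, 6.6]
gripper_width: 22.1
grasp_force: 58.8
```

```bash
python3 -m pendant '[[0,0,-0.01,0,0,0,0.015],[0,0,-0.03,0,0,0,0.015],[0,0,-0.03,0,0,0,0.015],[0,0,-0.03,0,0,0,0.015],[0,0,-0.03,0,0,0,0.015],[0,0,0,0,0,0,0.015]]'; python3 -m pendant '[[0.008,-0.022,0,0,0,0,0.015],[0.0115,-0.033,0,0,0,0,0.015],[0.0115,-0.033,0,0,0,0,0.015],[0.0115,-0.033,0,0,0,0,0.015],[0.0115,-0.033,0,0,0,0,0.015],[0.0115,-0.033,0,0,0,0,0.015],[0.0115,-0.033,0,0,0,0,0.015],[0.0115,-0.033,0,0,0,0,0.015],[0.0115,-0.033,0,0,0,0,0.015],[0.0115,-0.033,0,0,0,0,0.015],[0.0115,-0.033,0,0,0,0,0.015],[0.0115,-0.0305,0,0,0,0,0.015]]'; python3 -m pendant '[[0,0,0,0,0,-6.85,0.015],[0,0,0,0,0,-6.85,0.015],[0,0,0,0,0,-6.85,0.015],[0,0,0.03,0,0,-6.85,0.015],[0,0,0.03,0,0,0,0.015],[0,0,0.02,0,0,0,0.015],[0,0,0,0,0,0,0.015],[0,0,0,0,0,0,0.015]]'
python3 -c "
from h import *
d=grab('wrist','w6'); s=arm.read_state();print(d['xyz'],s['position'],Rotation.from_quat(s['ee_rot']).as_matrix().round(3).tolist())"
```

```text
clock: 17.15
position: [459.2, -97.9, 237.2]
ee_rot: [1.0, 0.0, 0.004, -0.0]
contact_force: [0.6, -0.0, -3.2]
gripper_width: 22.2
grasp_force: 59.6
clock: 18.35
position: [590.7, 285.7, 230.3]
ee_rot: [1.0, 0.0, -0.002, 0.001]
contact_force: [0.3, 0.2, -3.3]
gripper_width: 22.1
grasp_force: 59.6
clock: 19.15
position: [591.3, 284.2, 152.0]
ee_rot: [0.971, 0.237, -0.001, 0.001]
contact_force: [0.5, 0.0, -3.0]
gripper_width: 22.5
grasp_force: 59.7
[650.25106924 316.32661592 270.44236248] [592.00596587 284.75003681 153.54233314] [[0.888, 0.461, 0.001], [0.461, -0.888, -0.0], [0.0, 0.0, -1.0]]
```

View pics/w6.png

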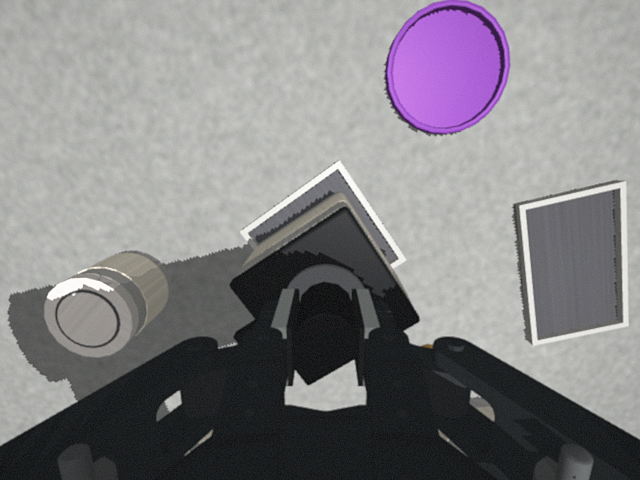

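The square tray's outer corners are near (241,236), (340,161) and (405,263). The held lid's corners are near (231,282), (347,208) and (419,321). The yaws look to match.

```bash
python3 -c "
from h import *
d=load('w6')
R=Rotation.from_quat(arm.read_state()['ee_rot']).as_matrix()
c=[]
for z,C in((9,[(241,236),(340,161),(405,263)]),(121,[(231,282),(347,208),(419,321)])):
  W=np.array([onz(d,*p,z)[:2] for p in C]);E=np.diff(W,axis=0)
  c.append((W[0]+W[2])/2);print(c[-1],np.linalg.norm(E,axis=1),np.degrees(np.arctan2(E[:,1],E[:,0]))%90)
v=c[0]-c[1];print('tool shift',R.T@[*v,0])"
```

```text
[584.16093335 282.51335947] [91.62777805 91.26120716] [64.04971305 61.09278354]
[591.3090186  284.70150285] [60.70976015 62.16391005] [60.41410203 60.40706666]
tool shift [-7.35240832e+00 -1.35098923e+00 -3.76330812e-03]
```

```bash
python3 -m pendant '[[-0.006,-0.001,0.01,0,0,-1,0.015],[0,0,0.015,0,0,0,0.015],[0,0,0.005,0,0,0,0.015],[0,0,0,0,0,0,0.015],[0,0,0,0,0,0,0.015]]'
python3 -c "
from h import *
d=grab('wrist','w7'); s=arm.read_state();print(d['xyz'],s['position'],Rotation.from_quat(s['ee_rot']).as_matrix().round(3).tolist())"
```

```text
clock: 19.7
position: [586.2, 282.9, 124.1]
ee_rot: [0.969, 0.246, 0.001, -0.0]
contact_force: [0.4, 0.4, -2.9]
gripper_width: 22.3
grasp_force: 59.8
[644.26990616 315.73272433 242.77148909] [586.35875823 282.99920628 124.29414333] [[0.879, 0.476, 0.002], [0.476, -0.879, 0.001], [0.002, -0.0, -1.0]]
```

View pics/w7.png

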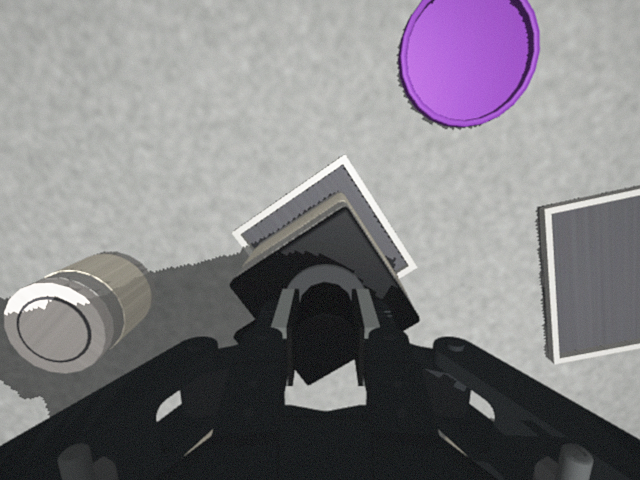

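The tray's outer corners are now near (233,235), (345,156) and (416,268). The lid's corners are unchanged at (231,282), (347,208) and (419,321).

```bash
python3 -c "
from h import *
d=load('w7')
R=Rotation.from_quat(arm.read_state()['ee_rot']).as_matrix()
c=[]
for z,C in((9,[(233,235),(345,156),(416,268)]),(92.1,[(231,282),(347,208),(419,321)])):
  W=np.array([onz(d,*p,z)[:2] for p in C]);E=np.diff(W,axis=0)
  c.append((W[0]+W[2])/2);print(c[-1],np.linalg.norm(E,axis=1),np.degrees(np.arctan2(E[:,1],E[:,0]))%90)
v=c[0]-c[1];print('tool shift',R.T@[*v,0])"
```

```text
[585.85868297 283.30530879] [90.10449188 89.58975241] [63.08374433 62.21074146]
[586.0184867  283.24158756] [61.12048654 62.49549851] [61.41774803 61.43475336]
tool shift [-0.11016498 -0.13214107 -0.00019965]
```

Aligned within 1 mm and about 1°, so I'll lower it. Contact is expected at TCP 107.

```bash
python3 -m pendant '[[0,0,0.008,0,0,-1,0.015],[0,0,0.005,0,0,0,0.015],[0,0,0.002,0,0,0,0.015],[0,0,0,0,0,0,0.015],[0,0,0,0,0,0,0.015]]'; python3 -m pendant '[[0,0,0.001,0,0,0,0.015],[0,0,0.001,0,0,0,0.015],[0,0,0,0,0,0,0.015],[0,0,0,0,0,0,0.015]]'
```

```text
clock: 20.25
position: [586.0, 282.7, 108.3]
ee_rot: [0.967, 0.254, 0.0, 0.0]
contact_force: [0.3, -0.0, -3.6]
gripper_width: 22.0
grasp_force: 59.8
clock: 20.65
position: [586.3, 282.8, 107.3]
ee_rot: [0.967, 0.254, 0.001, -0.0]
contact_force: [-1.2, -1.2, 2.8]
gripper_width: 22.0
grasp_force: 60.5
```

```bash
python3 -m pendant '[[0,0,0,0,0,0,0.03],[0,0,0,0,0,0,0.05],[0,0,0,0,0,0,0.085],[0,0,0,0,0,0,0.085],[0,0,-0.02,0,0,0,0.085],[0,0,-0.04,0,0,0,0.085],[0,0,-0.04,0,0,0,0.085],[0,0,-0.04,0,0,7.35,0.085],[0,0,0,0,0,7.35,0.085],[0,0,0,0,0,7.35,0.085],[0,0,0,0,0,7.35,0.085],[0,0,0,0,0,0,0.085]]'
python3 -m pendant '[[-0.022,0.04,0,0,0,0,0.085],[-0.022,0.04,0,0,0,0,0.085],[-0.022,0.04,0,0,0,0,0.085],[-0.022,0.04,0,0,0,0,0.085],[-0.022,0.038,0,0,0,0,0.085],[0,0,0,0,0,0,0.085],[0,0,0,0,0,0,0.085]]'
python3 -c "
from h import *
d=grab('wrist','w8'); s=arm.read_state();print(d['xyz'],s['position'],s['ee_rot'])"
```

```text
clock: 21.85
position: [585.8, 282.6, 246.3]
ee_rot: [1.0, 0.0, -0.0, -0.0]
contact_force: [-0.5, -0.3, 0.1]
gripper_width: 85.0
grasp_force: 0.0
clock: 22.55
position: [475.9, 84.0, 247.0]
ee_rot: [1.0, 0.001, 0.001, -0.0]
contact_force: [0.7, 0.4, -0.9]
gripper_width: 85.2
grasp_force: 0.0
[541.94071096  85.22209776 365.67829055] [476.43670877  84.75179915 246.79584974] [ 9.99999339e-01  8.57870251e-04  7.12985416e-04 -2.78500630e-04]
```

View pics/w8.png

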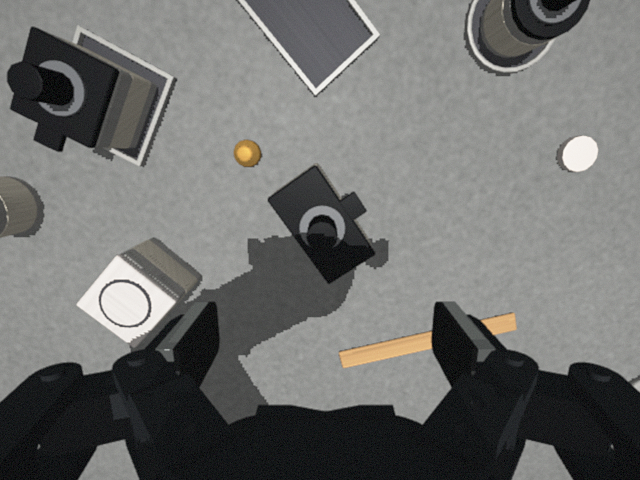

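The oblong lid's corners are near (317,164), (374,250), (330,283) and (268,198). The oblong tray's near short edge runs from (378,35) to (316,95). The square tin stands inside its tray at the upper left. The plain square tin's nearest lid corner is at about (180,293).

```bash
python3 -c "
from h import *
d=load('w8')
W=np.array([onz(d,*p,68)[:2] for p in[(317,164),(374,250),(330,283),(268,198)]]);E=np.roll(W,-1,0)-W
print(W.mean(0),np.linalg.norm(E,axis=1),np.degrees(np.arctan2(E[:,1],E[:,0]))%90)
print(onz(d,322,233,102),onz(d,180,293,72))
W=np.array([onz(d,*p,9)[:2] for p in[(378,35),(316,95)]]);E=np.diff(W,axis=0)[0];print(np.degrees(np.arctan2(E[1],E[0])))"
```

```text
[480.27043629  86.87415373] [87.07579688 48.40499084 91.06214996 49.14952534] [34.06232779 38.78031088 34.63399106 34.06180729]
[481.41169363  87.36711295 102.        ] [420.33125614 212.32714497  72.        ]
131.89193340861613
```

```bash
python3 -m pendant '[[0.004,-0.002,0.03,0,0,0,0.085],[0,0,0.04,0,0,0,0.085],[0,0,0.04,0,0,0,0.085],[0,0,0.026,0,0,0,0.085],[0,0,0.01,0,0,0,0.085],[0,0,0,0,0,0,0.085],[0,0,0,0,0,0,0.05],[0,0,0,0,0,0,0.02],[0,0,0,0,0,0,0.02],[0,0,0,0,0,0,0.015],[0,0,0,0,0,0,0.015],[0,0,0,0,0,0,0.015]]'
```

```text
clock: 23.8
position: [480.4, 86.8, 101.4]
ee_rot: [1.0, 0.0, 0.001, -0.0]
contact_force: [-2.0, 0.4, 5.6]
gripper_width: 22.2
grasp_force: 58.7
```

```bash
python3 -m pendant '[[0,0,-0.01,0,0,0,0.015],[0,0,-0.025,0,0,0,0.015],[0,0,-0.025,0,0,0,0.015],[0,0,0,0,0,0,0.015],[0.02,-0.0025,0,0,0,0,0.015],[0.03,-0.003,0,0,0,0,0.015],[0.03,-0.003,0,0,0,0,0.015],[0.03,-0.003,0,0,0,0,0.015],[0.03,-0.003,0,0,0,0,0.015],[0.025,-0.0025,0,0,0,0,0.015],[0.015,0,0,0,0,0,0.015],[0,0,0,0,0,0,0.015]]'; python3 -m pendant '[[0,0,0.02,0,0,-6.8,0.015],[0,0,0.015,0,0,0,0.015],[0,0,0,0,0,0,0.015],[0,0,0,0,0,0,0.015]]'
python3 -c "
from h import *
d=grab('wrist','w9'); s=arm.read_state();print(d['xyz'],s['position'],s['ee_rot'])"
```

```text
clock: 25.0
position: [660.6, 103.4, 157.3]
ee_rot: [1.0, -0.0, -0.002, 0.0]
contact_force: [-0.5, 0.6, -5.1]
gripper_width: 22.0
grasp_force: 59.0
clock: 25.4
position: [659.1, 103.4, 124.6]
ee_rot: [0.998, 0.059, -0.001, 0.0]
contact_force: [0.0, 0.6, -2.4]
gripper_width: 21.8
grasp_force: 59.0
[725.0622471  112.66224602 243.01637656] [659.82158065 103.67822757 125.60988311] [9.98225275e-01 5.95506928e-02 8.43146351e-05 9.17347346e-05]
```

View pics/w9.png

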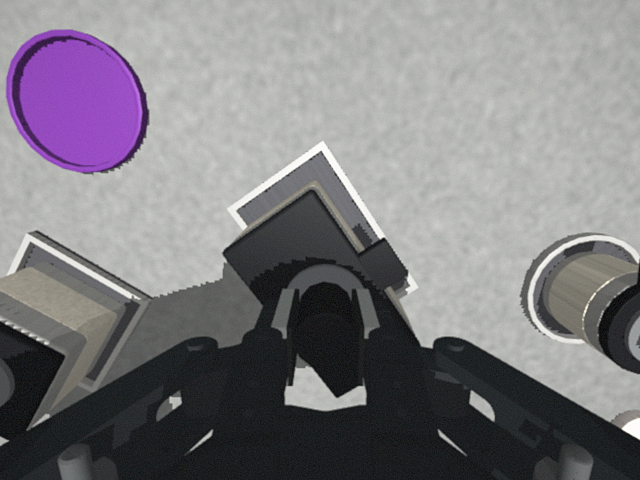

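The oblong tray's outer corners are near (228,208), (323,142) and (418,287). The visible lid corners are near (223,251) and (313,191).

```bash
python3 -c "
from h import *
d=load('w9'); R=Rotation.from_quat(arm.read_state()['ee_rot']).as_matrix()
W=np.array([onz(d,*p,9)[:2] for p in[(228,208),(323,142),(418,287)]]);E=np.diff(W,axis=0)
print((W[0]+W[2])/2,np.linalg.norm(E,axis=1),np.degrees(np.arctan2(E[:,1],E[:,0]))%90)
L=np.array([onz(d,*p,92)[:2] for p in[(223,251),(313,191)]]);e=L[1]-L[0];n=np.array([e[1],-e[0]])/np.linalg.norm(e)
a=np.arctan2(e[1],e[0])
m=L.mean(0); c=min((m+46*n,m-46*n),key=lambda q:q[0]);print(c,np.linalg.norm(e),np.degrees(a)%90)
print('tool',R.T@[*((W[0]+W[2])/2-c),0])"
```

```text
[660.06307657 103.93759595] [ 74.99207621 117.50777401] [40.49888754 41.07750848]
[656.93176039 103.80522177] 47.42855670865352 40.20805173874212
tool [3.12484503e+00 2.40846860e-01 5.38392159e-04]
```

```bash
python3 -m pendant '[[0.0015,0,0.008,0,0,-0.5,0.015],[0,0,0.007,0,0,0,0.015],[0,0,0.003,0,0,0,0.015],[0,0,0,0,0,0,0.015],[0,0,0,0,0,0,0.015]]'; python3 -m pendant '[[0,0,0.001,0,0,0,0.015],[0,0,0,0,0,0,0.015],[0,0,0,0,0,0,0.015]]'
```

```text
clock: 25.95
position: [661.5, 103.8, 107.3]
ee_rot: [0.998, 0.064, -0.0, 0.0]
contact_force: [0.1, 0.2, -3.6]
gripper_width: 22.2
grasp_force: 59.0
clock: 26.25
position: [661.5, 103.9, 106.5]
ee_rot: [0.998, 0.064, 0.0, -0.0]
contact_force: [0.1, 1.1, -3.0]
gripper_width: 22.3
grasp_force: 59.0
```

```bash
python3 -m pendant '[[0,0,0.001,0,0,0,0.015],[0,0,0.001,0,0,0,0.015],[0,0,0,0,0,0,0.015],[0,0,0,0,0,0,0.015]]';python3 -m pendant '[[0,0,0.001,0,0,0,0.015],[0,0,0,0,0,0,0.015],[0,0,0,0,0,0,0.015]]'
```

```text
clock: 26.65
position: [661.4, 103.8, 104.6]
ee_rot: [0.998, 0.064, 0.0, 0.0]
contact_force: [-1.3, -0.3, -1.9]
gripper_width: 22.1
grasp_force: 59.4
clock: 26.95
position: [661.5, 103.8, 104.5]
ee_rot: [0.998, 0.064, 0.0, 0.0]
contact_force: [-3.5, 0.0, 5.8]
gripper_width: 22.4
grasp_force: 60.0
```

```bash
python3 -m pendant '[[0,0,0,0,0,0,0.03],[0,0,0,0,0,0,0.05],[0,0,0,0,0,0,0.085],[0,0,0,0,0,0,0.085],[0,0,-0.02,0,0,0,0.085],[0,0,-0.04,0,0,0,0.085],[0,0,-0.045,0,0,0,0.085],[0,0,-0.045,0,0,0,0.085],[-0.045,0,0,0,0,0,0.085],[-0.045,0,0,0,0,0,0.085],[-0.045,0,0,0,0,0,0.085],[-0.045,0,0,0,0,0,0.085]]'; python3 -m pendant '[[-0.03,0,0,0,0,0,0.085],[0,0,0,0,0,0,0.085],[0,0,0,0,0,0,0.085]]'
python3 -c "
from h import *
t=grab('top','top2')['image'];s=grab('scene','scene2')['image'];w=grab('wrist','w10')['image']
a=cv2.resize(t[140:360,130:530],(800,440))[:,:];b=s[140:340,80:520]
M=np.zeros((600,800,3),np.uint8);M[:300,:]=cv2.resize(t[170:320,130:530],(800,300));M[300:]=cv2.resize(s[150:315,80:520],(800,300))
cv2.imwrite('pics/fin.png',cv2.cvtColor(M,cv2.COLOR_RGB2BGR))"
```

```text
clock: 28.15
position: [481.3, 80.5, 253.2]
ee_rot: [0.998, 0.064, 0.0, -0.0]
contact_force: [-0.3, 0.7, 0.2]
gripper_width: 85.2
grasp_force: 0.0
clock: 28.45
position: [453.3, 77.2, 254.1]
ee_rot: [0.998, 0.064, 0.001, -0.0]
contact_force: [0.0, 0.2, -0.4]
gripper_width: 84.6
grasp_force: 0.0
```

View pics/fin.png

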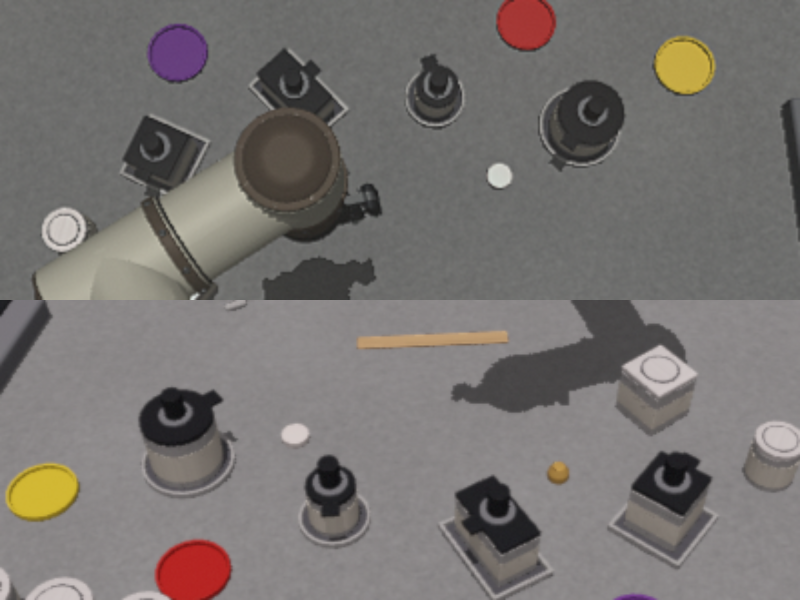

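View pics/w10.png

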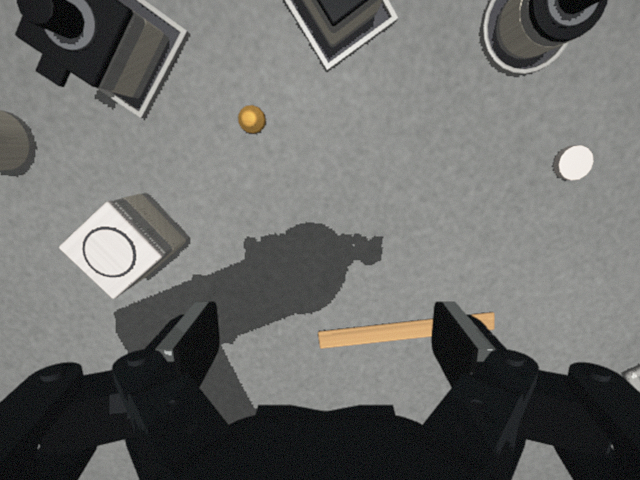

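In the scene half of the final picture all four tins stand upright inside their own trays: big round (183,445), small round (333,505), oblong (497,535), square (668,500). The two plain tins are undisturbed. The wrist view agrees and the robot is clear, so I'm handing in.

```bash
python3 -c "
from bench import arm
print(arm.job_done())"
```

```text
the job is handed in; nothing more can be done
None
```

The job is handed in: all four black-lidded tins stand upright in their matching trays, released with the robot clear, the two plain tins were left where they stood, and it took about 29 s.

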